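Snug down the filler plug of the gear case

TASK

The gear case has been refilled, but its filler plug, the one with the long bar head, is only run in by hand. Turn it clockwise until it bites, then about 20 degrees further so that it is snug, and let go; do not overtighten it. Leave the plug with the short bar head as it is.

Things in the scene. Friction and masses are not known exactly. Their poses are not given: they have to be found in the camera images.
- filler_grip (a point): Filler plug in a boss on the flat top (110 mm high) of the fixed grey-green gear case: plain steel, upright bar head 60 mm long, 14 mm thick, 30 mm tall, on a 13 mm neck. Point: bar centre, on the turning axis, 15 mm below the bar's top, 33 mm above the boss face (boss 48 mm across). x along the bar, y across its flat sides, z up. Clockwise from above tightens; it does not sink noticeably.
- filler_taper (a joint): How far the filler plug is turned past the bite of its taper, rad, clockwise positive; stays 0 while it runs free (about 0.04 N m, 9 to 49 degrees, different each time). At the bite the resistance jumps to about 0.6 N m (some 0.4 while paused), rising to 0.85 N m at 0.6; grip it firmly (70 N holds). It stays where left. Below 0.1 not yet snug, 0.35 well snug, above 0.65 overtightened.
- level_grip (a point): Level plug, already tight, not to be turned: like the filler plug and as high, but its bar is only 34 mm long. Point: centre of its bar, x along the bar, z up. The four bosses are the corners of a 140 mm square, which plug is where differs; the other two hold a lower hexagon plug (30 mm) and a round breather cap (42 mm).
- level_plug (a joint): Angle of the short-barred level plug from where it stood at the start, rad, clockwise positive; it is stiff (0.6 N m).

How it is judged:
By the outcome, as a careful person would: the job done as asked, in the order asked, and still so for the second after the job is handed in, with the robot touching nothing.
It also fails if it takes over 48 s, if anything falls off the work surface, if the arm or the gripper's body presses on something with over 40 N, if the wrist force passes 120 N, or if a joint passes its speed limit or range.

ROBOT

A 6-joint arm with a two-finger parallel gripper is mounted at the origin on the work surface. World frame = base frame: x ahead of the robot, y to its left, z up, the work surface at z = 0. Lengths are in m, angles in rad, forces in N, time in s.
With the tool pointing down it reaches from about 0.35 to 0.775 m from the base axis. Payload 7.3 kg.
Tool frame: the origin (TCP) lies at the centre of the arm's flange, where the gripper is bolted on; the fingertips stand 178 mm ahead of it and the grasp point (between the pads) lies 159 mm ahead of it; z points along the fingers, x is the direction in which the jaws open and shut, and the axes are right-handed (so a half turn about z gives the same grasp; the last joint's range is limited). The gripper opens to 92 mm and grips with 3 to 60 N. Pads are 19 mm wide; open, the fingers measure 130 mm over their backs; the gripper's body (75 mm by 190 mm) begins 47 mm behind the grasp point.
Start: joints at [1.153, 0.342, 1.524, -0, 1.275, -0.146], TCP at [0.141, 0.506, 0.405] pointing down, gripper open.
Joint ranges: [-2.53, 2.53], [-0.77, 2.02], [0.04, 2.7], [-1, 4.14], [0.28, 2.66], [-3.11, 3.11]. Speed limits (rad/s): [2.57, 2.57, 3.14, 3.14, 3.14, 3.14].

INTERFACE

Orientations are given as a rotation vector (axis times angle).
In Python, from station import bot gives the robot as it stands. The module is installed in compiled form; this text tells all that it offers.
- The arm moves only by the tool drive_tool, never from a script. Its argument "increments" is a list of rows, each an object of numbers: "claw": the opening in per cent of the stroke, from 0 (shut) to 100 (fully open); "tx", "ty", "tz": the shift along the tool's x, y, z in mm; "yaw": the turn about the tool's z in rad. In form: [{"claw": .., "tx": .., "ty": .., "tz": .., "yaw": ..}, ...]. A call has 1 to 8 rows; each row shifts and turns the commanded pose from where the row before left it, along the tool's axes as they then stand; what a row does not reach is not made up. A row lasts 1/12 s, in which the tool goes at most 41.7 mm and 7.16 degrees, less where a joint would pass 70% of its speed; a pose out of reach is approached as far as the arm can. A call with a gripper value outside its range is refused whole. The fingers move at their own pace and stop on an object; "force" is the grip in N (left out, the last holds). Time passes only in rows, so rows that do not move let the fingers close. It gives the time, the measured TCP pose, the force and the opening at its end, in the units of the state.
- bot.get_obs(): the state, without advancing time (a new reading comes with each control period).
- bot.read_camera(name): name is "scene" or "top"; returns a dict with "color" (384x512x3 uint8, red, green, blue), "K" (3x3 intrinsics, pixels), "eye" and "orientation" of the camera in the world. Camera axes: x right, y down, z forward; pixel columns grow to the right and rows downward; lengths in m; the calibration is good to about 2 mm. A picture is of the moment at which its call begins. There is no depth.
- bot.close_job(): hands the job in, once; it reports no verdict.
The state is a dict: "time": time; "q": joint angles; "joint_vel": joint speeds; "joint_efforts": joint torques, N m; "eef_pos": TCP position; "orientation": TCP orientation; "ft_force": force on the tool from outside, world axes, zero at the start; "torque": the same for the moment, N m; "finger_gap": finger opening in m.
Only numpy, scipy, OpenCV 4.12 (cv2) and the standard library are available. Lean on these libraries where they do the work, as an engineer would, in place of code of your own. Each camera call takes 0.05 s, during which the arm holds its last target.

## Working session

There is one attempt and no reset: what is moved stays moved. The work goes in short steps, Python scripts to look and compute and a tool call to move; the robot and the scene stay as the last step left them, time stands still between calls to the robot, and variables do not carry over. Pictures are saved under pics/ and viewed, and the job is handed in when it is done.

Besides the shell and the picture viewer there is one more tool, called after "Request:" by a JSON object that holds its "fn" and its "kwargs", one argument or row to a line. drive_tool: Moves the arm, as the interface text tells. Its arguments: {"type":"object","properties":{"increments":{"type":"array"},"force":{"type":"number"}},"required":["increments"]}

```bash
mkdir -p pics
python3 - <<'E'
from station import bot
import cv2,numpy as np
o=bot.get_obs()
print({k:np.round(v,3).tolist() for k,v in o.items()})
for n in("top","scene"):
    c=bot.read_camera(n); cv2.imwrite(f"pics/{n}0.png",c["color"][:,:,::-1]); print(n,c["K"],c["eye"],c["orientation"])
    np.savez(f"{n}0.npz",**c)
E
```

```text
{'time': 0.0, 'q': [1.153, 0.343, 1.525, -0.0, 1.275, -0.146], 'joint_vel': [-0.0, -0.001, 0.0, -0.0, -0.002, -0.001], 'joint_efforts': [-0.0, -43.125, -24.422, 0.072, 0.056, -0.0], 'eef_pos': [0.141, 0.506, 0.404], 'orientation': [2.501, 1.9, -0.002], 'ft_force': [0.728, -0.371, -0.505], 'torque': [0.011, 0.017, -0.034], 'finger_gap': 0.092}
top [[441.0748128    0.         260.36910283]
 [  0.         441.0748128  183.83740966]
 [  0.           0.           1.        ]] [0.5324546  0.04701525 0.87980373] [-2.20318088  2.19605446 -0.10095272]
scene [[422.36115379   0.         262.42815289]
 [  0.         422.36115379 190.79925644]
 [  0.           0.           1.        ]] [ 0.85651476 -0.42818289  0.52375983] [-2.06991987 -0.58239529  0.30082823]
```

View pics/top0.png

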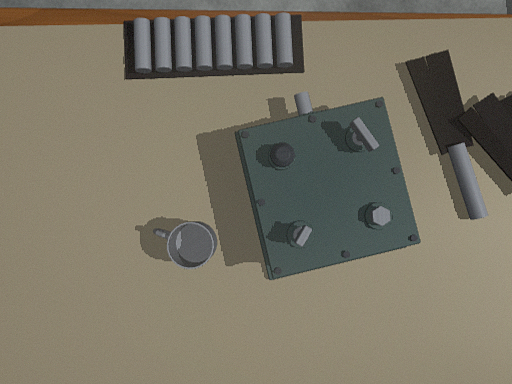

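View pics/scene0.png

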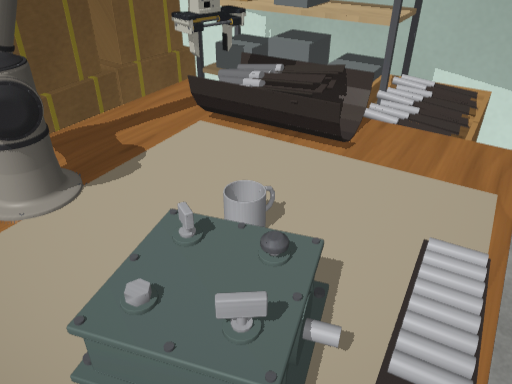

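The top view shows the filler (long bar) at about (363,135), the level plug at (299,234), the breather at (282,155) and the hexagon at (378,215). I'll zoom in next.

Run:
```python
import cv2
a=cv2.imread("pics/top0.png")[105:165,325:405]; b=cv2.imread("pics/scene0.png")[275:350,200:290]
a=cv2.resize(a,(640,480),interpolation=cv2.INTER_CUBIC); b=cv2.resize(b,(720,600),interpolation=cv2.INTER_CUBIC)
cv2.imwrite("pics/a1.png",cv2.convertScaleAbs(a,alpha=1.4));cv2.imwrite("pics/b1.png",b)
```

```text
(no output)
```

View pics/a1.png

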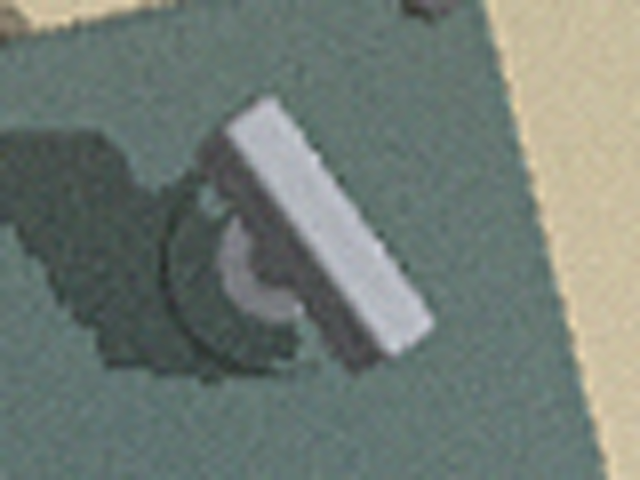

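View pics/b1.png

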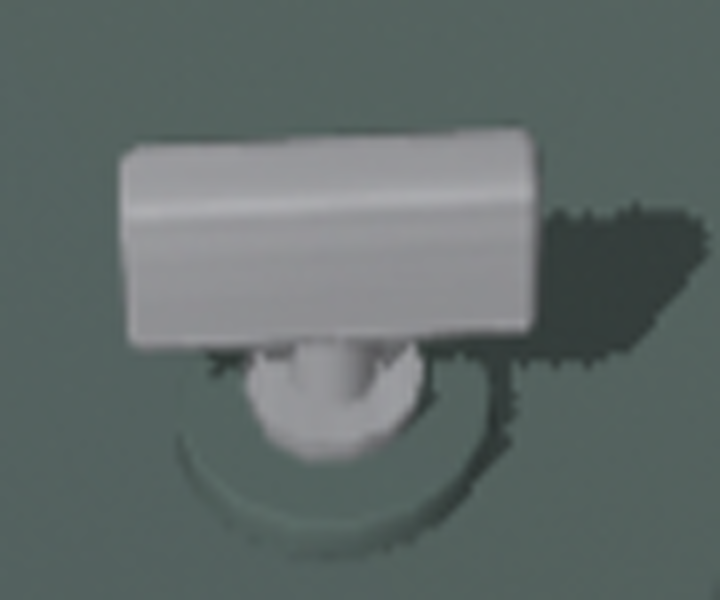

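The filler bar's top face corners are clear in the top crop. In the scene crop its front face spans (122..535, 192..348). I'll fit a bar model to both views.

```bash
cat > h.py <<'E'
import numpy as np,cv2
from scipy.spatial.transform import Rotation as R
from scipy.optimize import least_squares
def proj(c,P):
    r=R.from_rotvec(c["orientation"]).inv().apply(np.atleast_2d(P)-c["eye"])
    return r[:,:2]/r[:,2:]*[c["K"][0,0],c["K"][1,1]]+c["K"][:2,2]
def ray(c,uv,z):
    d=R.from_rotvec(c["orientation"]).apply(np.linalg.inv(c["K"])@[*uv,1]); return c["eye"]+d*(z-c["eye"][2])/d[2]
def corners(p,L=.06,W=.014,H=.015):
    x,y,z,a=p; s=np.array([[i*L/2,j*W/2,k*H] for i in(-1,1) for j in(-1,1) for k in(-1,1)])
    return R.from_euler('z',a).apply(s)+[x,y,z]
E
python3 - <<'E'
from h import *
t=dict(np.load("top0.npz"));s=dict(np.load("scene0.npz"))
A=(np.array([(225,130),(268,97),(435,322),(388,357)])+.5)/8-.5+[325,105]
B=(np.array([(120,150),(532,130),(122,215),(536,192),(130,348),(532,330)])+.5)/8-.5+[200,275]
W=[ray(t,u,.16) for u in A]; print(np.round(W,4))
m=np.mean(W,0); d=W[2]-W[1]; a0=np.arctan2(d[1],d[0])
def res(p,out=False):
    C=corners(p); top=C[1::2]; r=[]
    P=proj(t,top); r+=[P[np.argmin(((P-u)**2).sum(1))]-u for u in A]
    P=proj(s,C); Q=proj(s,top)
    for i,u in enumerate(B):
        X=Q if i<4 else P; r.append(X[np.argmin(((X-u)**2).sum(1))]-u)
    return np.ravel(r)
f=least_squares(res,[m[0],m[1],.148,a0],x_scale=[.01,.01,.01,.1]); print(f.x,np.degrees(f.x[3]),f.cost,np.round(f.fun.reshape(-1,2),1))
# boss/case tilt: other plugs
print('level',ray(t,(302,234),.165),'hex',ray(t,(378,215),.135),'cap',ray(t,(282,155),.14))
E
```

```text
[[ 0.686  -0.1242  0.16  ]
 [ 0.693  -0.1333  0.16  ]
 [ 0.6461 -0.1675  0.16  ]
 [ 0.6387 -0.1576  0.16  ]]
[ 0.66378403 -0.14446996  0.15070615 -2.52119948] -144.45408971223338 7.870410597693015 [[-0.9  0.4]
 [ 0.5 -0.3]
 [ 1.1  1.1]
 [ 0.2  1.6]
 [-0.1 -1.2]
 [ 0.6 -1.2]
 [-0.5 -0.1]
 [ 1.1  0.1]
 [-0.3  1.5]
 [ 1.1  1.1]]
level [ 0.49914522 -0.03846318  0.165     ] hex [ 0.52996435 -0.17144905  0.135     ] cap [ 0.63081791 -0.00805862  0.14      ]
```

Request:
{"fn": "drive_tool", "kwargs": {
  "increments": [
    {"tx": -20,"ty": 28},
    {"tx": -20,"ty": 28},
    {"tx": -20,"ty": 28},
    {"tx": -20,"ty": 28},
    {"tx": -20,"ty": 28},
    {"tx": -20,"ty": 28},
    {"tx": -20,"ty": 28},
    {"tx": -20,"ty": 28}
  ]
}}

```text
schema error: expected keys claw, tx, ty, tz, yaw
```

Request:
{"fn": "drive_tool", "kwargs": {
  "increments": [
    {"tx": -20,"ty": 28},
    {"tx": -20,"ty": 28},
    {"tx": -20,"ty": 28},
    {"tx": -20,"ty": 28},
    {"tx": -20,"ty": 28},
    {"tx": -20,"ty": 28},
    {"tx": -20,"ty": 28},
    {"tx": -20,"ty": 28}
  ]
}}

```text
schema error: expected keys claw, tx, ty, tz, yaw
```

Request:
{"fn": "drive_tool", "kwargs": {
  "increments": [
    {"yaw": 0.12},
    {"yaw": 0.12},
    {"yaw": 0.12},
    {"yaw": 0.12},
    {"yaw": 0.12},
    {"yaw": 0.12},
    {"yaw": 0.12},
    {"yaw": 0.12}
  ]
}}

```text
schema error: expected keys claw, tx, ty, tz, yaw
```

Request:
{"fn": "drive_tool", "kwargs": {
  "increments": [
    {"yaw": 0.12},
    {"yaw": 0.12},
    {"yaw": 0.12},
    {"yaw": 0.12},
    {"yaw": 0.12},
    {"yaw": 0.12},
    {"yaw": 0.12},
    {"yaw": 0.12}
  ]
}}

```text
schema error: expected keys claw, tx, ty, tz, yaw
```

```bash
cat >> h.py <<'E'
def st():
    from station import bot
    o=bot.get_obs(); Rm=R.from_rotvec(o["orientation"]).as_matrix()
    print("t%.2f"%o["time"],"pos",np.round(o["eef_pos"],4),"xang %.2f"%np.degrees(np.arctan2(Rm[1,0],Rm[0,0])),"F",np.round(o["ft_force"],1),"M",np.round(o["torque"],3),"gap %.4f"%o["finger_gap"],"q6 %.3f"%o["q"][5])
    return o,Rm
def goto(p,ang):
    o,Rm=st(); d=Rm.T@(np.array(p)-o["eef_pos"]); print("shift mm",np.round(d*1e3,1)); 
    x=np.degrees(np.arctan2(Rm[1,0],Rm[0,0])); print("yaw",np.radians((x-ang+180)%360-180))
E
python3 -c "
from h import *
goto([.6638,-.1445,.3095],-54.45)"
```

```text
t0.10 pos [0.1409 0.5056 0.4041] xang 74.43 F [0.  0.4 0.3] M [-0.019 -0.025 -0.029] gap 0.0919 q6 -0.146
shift mm [-485.7  678.3   95.2]
yaw 2.249300956172419
```

All keys are required in every row.

Request:
{"fn": "drive_tool", "kwargs": {
  "increments": [
    {"claw": 100,"tx": -20,"ty": 28,"tz": 0,"yaw": 0},
    {"claw": 100,"tx": -20,"ty": 28,"tz": 0,"yaw": 0},
    {"claw": 100,"tx": -20,"ty": 28,"tz": 0,"yaw": 0},
    {"claw": 100,"tx": -20,"ty": 28,"tz": 0,"yaw": 0},
    {"claw": 100,"tx": -20,"ty": 28,"tz": 0,"yaw": 0},
    {"claw": 100,"tx": -20,"ty": 28,"tz": 0,"yaw": 0},
    {"claw": 100,"tx": -20,"ty": 28,"tz": 0,"yaw": 0},
    {"claw": 100,"tx": -20,"ty": 28,"tz": 0,"yaw": 0}
  ]
}}

```text
time: 0.77
eef_pos: [0.3143, 0.29, 0.4046]
orientation: [-2.502, -1.9, 0.0]
ft_force: [0.6, 0.9, 0.3]
finger_gap: 0.0917
```

Request:
{"fn": "drive_tool", "kwargs": {
  "increments": [
    {"claw": 100,"tx": -20,"ty": 28,"tz": 0,"yaw": 0},
    {"claw": 100,"tx": -20,"ty": 28,"tz": 0,"yaw": 0},
    {"claw": 100,"tx": -20,"ty": 28,"tz": 0,"yaw": 0},
    {"claw": 100,"tx": -20,"ty": 28,"tz": 0,"yaw": 0},
    {"claw": 100,"tx": -20,"ty": 28,"tz": 0,"yaw": 0},
    {"claw": 100,"tx": -20,"ty": 28,"tz": 0,"yaw": 0},
    {"claw": 100,"tx": -20,"ty": 28,"tz": 0,"yaw": 0},
    {"claw": 100,"tx": -20,"ty": 28,"tz": 0,"yaw": 0}
  ]
}}

```text
time: 1.43
eef_pos: [0.4873, 0.0756, 0.4045]
orientation: [-2.502, -1.899, 0.001]
ft_force: [0.6, 0.1, 0.6]
finger_gap: 0.0919
```

Request:
{"fn": "drive_tool", "kwargs": {
  "increments": [
    {"claw": 100,"tx": 0,"ty": 0,"tz": 0,"yaw": 0.12},
    {"claw": 100,"tx": 0,"ty": 0,"tz": 0,"yaw": 0.12},
    {"claw": 100,"tx": 0,"ty": 0,"tz": 0,"yaw": 0.12},
    {"claw": 100,"tx": 0,"ty": 0,"tz": 0,"yaw": 0.12},
    {"claw": 100,"tx": 0,"ty": 0,"tz": 0,"yaw": 0.12},
    {"claw": 100,"tx": 0,"ty": 0,"tz": 0,"yaw": 0.12},
    {"claw": 100,"tx": 0,"ty": 0,"tz": 0,"yaw": 0.12},
    {"claw": 100,"tx": 0,"ty": 0,"tz": 0,"yaw": 0.12}
  ]
}}

```text
time: 2.1
eef_pos: [0.4865, 0.0772, 0.4043]
orientation: [-3.098, -0.521, 0.001]
ft_force: [-0.6, -0.2, 0.2]
finger_gap: 0.0919
```

Request:
{"fn": "drive_tool", "kwargs": {
  "increments": [
    {"claw": 100,"tx": 0,"ty": 0,"tz": 0,"yaw": 0.12},
    {"claw": 100,"tx": 0,"ty": 0,"tz": 0,"yaw": 0.12},
    {"claw": 100,"tx": 0,"ty": 0,"tz": 0,"yaw": 0.12},
    {"claw": 100,"tx": 0,"ty": 0,"tz": 0,"yaw": 0.12},
    {"claw": 100,"tx": 0,"ty": 0,"tz": 0,"yaw": 0.12},
    {"claw": 100,"tx": 0,"ty": 0,"tz": 0,"yaw": 0.12},
    {"claw": 100,"tx": 0,"ty": 0,"tz": 0,"yaw": 0.12},
    {"claw": 100,"tx": 0,"ty": 0,"tz": 0,"yaw": 0.12}
  ]
}}

```text
time: 2.77
eef_pos: [0.4865, 0.0772, 0.4043]
orientation: [2.988, -0.969, -0.001]
ft_force: [-0.3, -0.3, -0.1]
finger_gap: 0.0919
```

```bash
python3 -c "
from h import *
goto([.6638,-.1445,.3095],-54.45)"
```

```text
t2.77 pos [0.4865 0.0772 0.4043] xang -35.92 F [-0.3 -0.3 -0.1] M [-0.128  0.129 -0.045] gap 0.0919 q6 0.629
shift mm [273.8  75.5  94.7]
yaw 0.32341632305137585
```

Request:
{"fn": "drive_tool", "kwargs": {
  "increments": [
    {"claw": 100,"tx": 34,"ty": 9.4,"tz": 0,"yaw": 0},
    {"claw": 100,"tx": 34,"ty": 9.4,"tz": 0,"yaw": 0},
    {"claw": 100,"tx": 34,"ty": 9.4,"tz": 0,"yaw": 0},
    {"claw": 100,"tx": 34,"ty": 9.4,"tz": 0,"yaw": 0},
    {"claw": 100,"tx": 34,"ty": 9.4,"tz": 0,"yaw": 0},
    {"claw": 100,"tx": 34,"ty": 9.4,"tz": 0,"yaw": 0},
    {"claw": 100,"tx": 34,"ty": 9.4,"tz": 0,"yaw": 0},
    {"claw": 100,"tx": 34,"ty": 9.4,"tz": 0,"yaw": 0}
  ]
}}

```text
time: 3.43
eef_pos: [0.6648, -0.1437, 0.4041]
orientation: [-2.991, 0.96, 0.002]
ft_force: [0.6, 0.6, 0.9]
finger_gap: 0.0917
```

Request:
{"fn": "drive_tool", "kwargs": {
  "increments": [
    {"claw": 100,"tx": 0,"ty": 0,"tz": 0,"yaw": 0.11},
    {"claw": 100,"tx": 0,"ty": 0,"tz": 0,"yaw": 0.11},
    {"claw": 100,"tx": 0,"ty": 0,"tz": 0,"yaw": 0.1},
    {"claw": 100,"tx": 0,"ty": 0,"tz": 0,"yaw": 0}
  ]
}}

```text
time: 3.77
eef_pos: [0.6641, -0.1426, 0.4037]
orientation: [2.797, -1.43, -0.003]
ft_force: [0.4, -0.4, 0.1]
finger_gap: 0.0918
```

```bash
python3 -c "
from h import *
goto([.6638,-.1445,.3095],-54.45)"
```

```text
t3.77 pos [ 0.6641 -0.1426  0.4037] xang -54.14 F [ 0.4 -0.4  0.1] M [-0.024  0.132  0.059] gap 0.0918 q6 0.621
shift mm [ 1.5  1.3 94.2]
yaw 0.005348501648095259
```

Request:
{"fn": "drive_tool", "kwargs": {
  "increments": [
    {"claw": 100,"tx": 1.5,"ty": 1.3,"tz": 15,"yaw": 0},
    {"claw": 100,"tx": 0,"ty": 0,"tz": 20,"yaw": 0},
    {"claw": 100,"tx": 0,"ty": 0,"tz": 20,"yaw": 0},
    {"claw": 100,"tx": 0,"ty": 0,"tz": 20,"yaw": 0},
    {"claw": 100,"tx": 0,"ty": 0,"tz": 13,"yaw": 0},
    {"claw": 100,"tx": 0,"ty": 0,"tz": 6,"yaw": 0},
    {"claw": 100,"tx": 0,"ty": 0,"tz": 0,"yaw": 0}
  ]
}}

```text
time: 4.35
eef_pos: [0.6635, -0.144, 0.3089]
orientation: [2.801, -1.421, -0.005]
ft_force: [-0.5, -0.0, 0.4]
finger_gap: 0.092
```

```bash
python3 -c "
from h import *
goto([.6638,-.1445,.3095],-54.45)
from station import bot
for n in('top','scene'):
    c=bot.read_camera(n); i=c['color'][:,:,::-1]
    i=i[80:200,290:450] if n=='top' else i[210:360,140:340]
    cv2.imwrite(f'pics/{n}2.png',cv2.resize(i,None,fx=4,fy=4,interpolation=cv2.INTER_CUBIC))
"
```

```text
t4.35 pos [ 0.6635 -0.144   0.3089] xang -53.79 F [-0.5 -0.   0.4] M [-0.082  0.101 -0.044] gap 0.0920 q6 0.612
shift mm [ 0.6  0.1 -0.6]
yaw 0.011584071939021709
```

View pics/scene2.png

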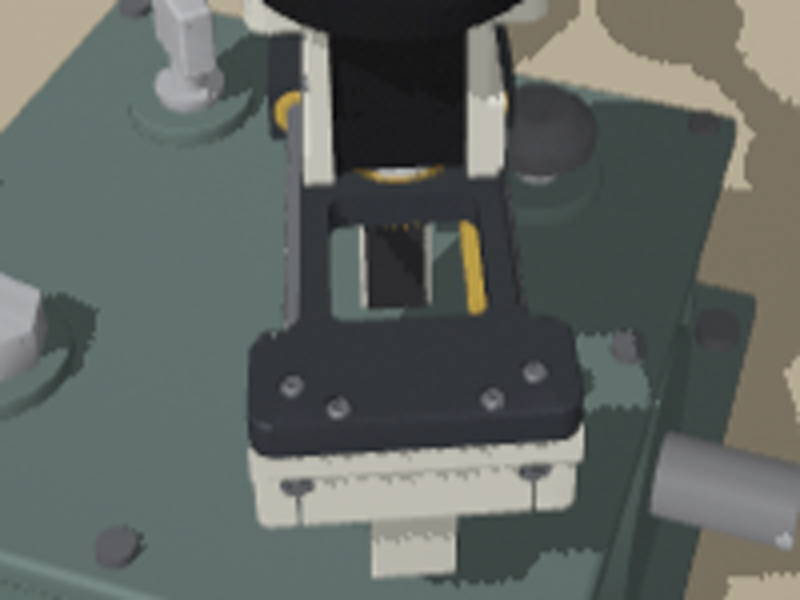

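View pics/top2.png

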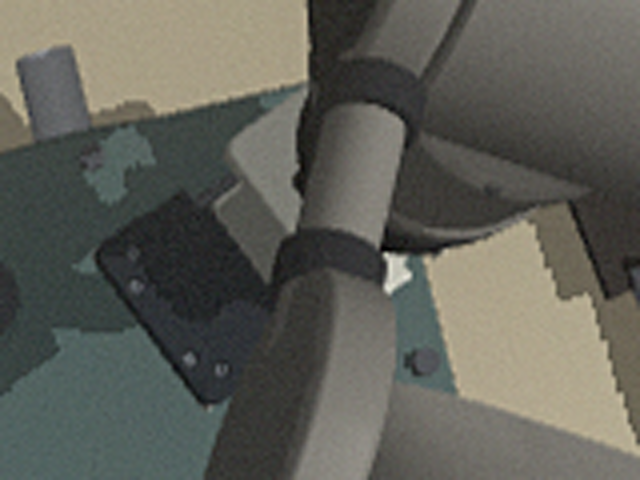

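The views show the gripper straddling the filler, with the bar hidden, and nothing in contact (forces about 0). Now I close the jaws, gently at first.

Request:
{"fn": "drive_tool", "kwargs": {
  "increments": [
    {"claw": 60,"tx": 0.6,"ty": 0,"tz": 0,"yaw": 0.01},
    {"claw": 0,"tx": 0,"ty": 0,"tz": 0,"yaw": 0},
    {"claw": 0,"tx": 0,"ty": 0,"tz": 0,"yaw": 0},
    {"claw": 0,"tx": 0,"ty": 0,"tz": 0,"yaw": 0},
    {"claw": 0,"tx": 0,"ty": 0,"tz": 0,"yaw": 0},
    {"claw": 0,"tx": 0,"ty": 0,"tz": 0,"yaw": 0},
    {"claw": 0,"tx": 0,"ty": 0,"tz": 0,"yaw": 0},
    {"claw": 0,"tx": 0,"ty": 0,"tz": 0,"yaw": 0}
  ],
  "force": 15
}}

```text
time: 5.12
eef_pos: [0.6642, -0.1447, 0.3107]
orientation: [-2.793, 1.438, -0.0]
ft_force: [-0.2, 0.0, -0.5]
finger_gap: 0.0434
```

```bash
python3 -c "
from h import *
st()"
```

```text
t5.12 pos [ 0.6642 -0.1447  0.3107] xang -54.49 F [-0.2  0.  -0.5] M [-0.089  0.157  0.003] gap 0.0434 q6 0.624
```

Request:
{"fn": "drive_tool", "kwargs": {
  "increments": [
    {"claw": 0,"tx": 0,"ty": 0,"tz": 0,"yaw": 0},
    {"claw": 0,"tx": 0,"ty": 0,"tz": 0,"yaw": 0},
    {"claw": 0,"tx": 0,"ty": 0,"tz": 0,"yaw": 0},
    {"claw": 0,"tx": 0,"ty": 0,"tz": 0,"yaw": 0},
    {"claw": 0,"tx": 0,"ty": 0,"tz": 0,"yaw": 0},
    {"claw": 0,"tx": 0,"ty": 0,"tz": 0,"yaw": 0},
    {"claw": 0,"tx": 0,"ty": 0,"tz": 0,"yaw": 0},
    {"claw": 0,"tx": 0,"ty": 0,"tz": 0,"yaw": 0}
  ]
}}

```text
time: 5.78
eef_pos: [0.6643, -0.1448, 0.3107]
orientation: [2.793, -1.438, 0.001]
ft_force: [0.9, -1.5, 0.2]
finger_gap: 0.0144
```

```bash
python3 -c "
from h import *
st()"
```

```text
t5.78 pos [ 0.6643 -0.1448  0.3107] xang -54.49 F [ 0.9 -1.5  0.2] M [-0.324 -0.066 -0.023] gap 0.0144 q6 0.624
```

Request:
{"fn": "drive_tool", "kwargs": {
  "increments": [
    {"claw": 0,"tx": 0,"ty": 0,"tz": 0,"yaw": 0},
    {"claw": 0,"tx": 0,"ty": 0,"tz": 0,"yaw": 0},
    {"claw": 0,"tx": 0,"ty": 0,"tz": 0,"yaw": 0},
    {"claw": 0,"tx": 0,"ty": 0,"tz": 0,"yaw": 0}
  ],
  "force": 60
}}

```text
time: 6.12
eef_pos: [0.6643, -0.1448, 0.3107]
orientation: [2.793, -1.438, 0.001]
ft_force: [1.7, -3.0, -0.6]
finger_gap: 0.0135
```

```bash
python3 -c "
from h import *
st()"
```

```text
t6.12 pos [ 0.6643 -0.1448  0.3107] xang -54.49 F [ 1.7 -3.  -0.6] M [-0.493 -0.167 -0.038] gap 0.0135 q6 0.624
```

Request:
{"fn": "drive_tool", "kwargs": {
  "increments": [
    {"claw": 0,"tx": 0,"ty": 0,"tz": 0,"yaw": 0.04},
    {"claw": 0,"tx": 0,"ty": 0,"tz": 0,"yaw": 0.04},
    {"claw": 0,"tx": 0,"ty": 0,"tz": 0,"yaw": 0.04}
  ]
}}

```text
time: 6.37
eef_pos: [0.6643, -0.1447, 0.3107]
orientation: [2.7, -1.606, 0.0]
ft_force: [2.0, -2.0, -0.1]
finger_gap: 0.014
```

```bash
python3 -c "
from h import *
st()"
```

```text
t6.37 pos [ 0.6643 -0.1447  0.3107] xang -61.47 F [ 2.  -2.  -0.1] M [-0.414 -0.17   0.037] gap 0.0140 q6 0.746
```

Request:
{"fn": "drive_tool", "kwargs": {
  "increments": [
    {"claw": 0,"tx": 0,"ty": 0,"tz": 0,"yaw": 0.035},
    {"claw": 0,"tx": 0,"ty": 0,"tz": 0,"yaw": 0.035}
  ]
}}

```text
time: 6.53
eef_pos: [0.6642, -0.1447, 0.3107]
orientation: [-2.643, 1.699, -0.0]
ft_force: [1.4, -1.8, -2.0]
finger_gap: 0.0138
```

```bash
python3 -c "
from h import *
st()"
```

```text
t6.53 pos [ 0.6642 -0.1447  0.3107] xang -65.47 F [ 1.4 -1.8 -2. ] M [-0.412 -0.072  0.038] gap 0.0138 q6 0.816
```

Request:
{"fn": "drive_tool", "kwargs": {
  "increments": [
    {"claw": 0,"tx": 0,"ty": 0,"tz": 0,"yaw": 0.035},
    {"claw": 0,"tx": 0,"ty": 0,"tz": 0,"yaw": 0.035}
  ]
}}

```text
time: 6.7
eef_pos: [0.6643, -0.1447, 0.3107]
orientation: [-2.582, 1.79, -0.0]
ft_force: [2.2, -1.6, -1.4]
finger_gap: 0.0133
```

```bash
python3 -c "
from h import *
st()"
```

```text
t6.70 pos [ 0.6643 -0.1447  0.3107] xang -69.48 F [ 2.2 -1.6 -1.4] M [-0.382 -0.09   0.037] gap 0.0133 q6 0.886
```

Request:
{"fn": "drive_tool", "kwargs": {
  "increments": [
    {"claw": 0,"tx": 0,"ty": 0,"tz": 0,"yaw": 0.035},
    {"claw": 0,"tx": 0,"ty": 0,"tz": 0,"yaw": 0.035}
  ]
}}

```text
time: 6.87
eef_pos: [0.6642, -0.1446, 0.3107]
orientation: [-2.517, 1.879, -0.0]
ft_force: [2.4, -2.4, -0.8]
finger_gap: 0.0135
```

```bash
python3 -c "
from h import *
st()"
```

```text
t6.87 pos [ 0.6642 -0.1446  0.3107] xang -73.49 F [ 2.4 -2.4 -0.8] M [-0.241 -0.062  0.032] gap 0.0135 q6 0.956
```

Request:
{"fn": "drive_tool", "kwargs": {
  "increments": [
    {"claw": 0,"tx": 0,"ty": 0,"tz": 0,"yaw": 0.035},
    {"claw": 0,"tx": 0,"ty": 0,"tz": 0,"yaw": 0.035}
  ]
}}

```text
time: 7.03
eef_pos: [0.6642, -0.1446, 0.3107]
orientation: [-2.45, 1.966, 0.0]
ft_force: [1.8, -0.8, -1.0]
finger_gap: 0.0137
```

```bash
python3 -c "
from h import *
st()"
```

```text
t7.03 pos [ 0.6642 -0.1446  0.3107] xang -77.50 F [ 1.8 -0.8 -1. ] M [-0.285 -0.057  0.011] gap 0.0137 q6 1.026
```

Request:
{"fn": "drive_tool", "kwargs": {
  "increments": [
    {"claw": 0,"tx": 0,"ty": 0,"tz": 0,"yaw": 0.035},
    {"claw": 0,"tx": 0,"ty": 0,"tz": 0,"yaw": 0.035}
  ]
}}

```text
time: 7.2
eef_pos: [0.6642, -0.1446, 0.3107]
orientation: [-2.38, 2.051, 0.0]
ft_force: [0.9, -1.2, -0.7]
finger_gap: 0.0138
```

```bash
python3 -c "
from h import *
st()"
```

```text
t7.20 pos [ 0.6642 -0.1446  0.3107] xang -81.51 F [ 0.9 -1.2 -0.7] M [-0.27  -0.058  0.093] gap 0.0138 q6 1.095
```

Request:
{"fn": "drive_tool", "kwargs": {
  "increments": [
    {"claw": 0,"tx": 0,"ty": 0,"tz": 0,"yaw": 0.035},
    {"claw": 0,"tx": 0,"ty": 0,"tz": 0,"yaw": 0.035}
  ]
}}

```text
time: 7.37
eef_pos: [0.6642, -0.1445, 0.3107]
orientation: [2.308, -2.132, -0.0]
ft_force: [1.0, -1.5, -0.5]
finger_gap: 0.0135
```

```bash
python3 -c "
from h import *
st()"
```

```text
t7.37 pos [ 0.6642 -0.1445  0.3107] xang -85.45 F [ 1.  -1.5 -0.5] M [-0.231 -0.064  0.588] gap 0.0135 q6 1.165
```

The bite came between -81.5° and -85.4°: Mz jumped from about 0.04 to 0.59 N m. I'll turn about 19–20° further from there.

Request:
{"fn": "drive_tool", "kwargs": {
  "increments": [
    {"claw": 0,"tx": 0,"ty": 0,"tz": 0,"yaw": 0.03},
    {"claw": 0,"tx": 0,"ty": 0,"tz": 0,"yaw": 0.03},
    {"claw": 0,"tx": 0,"ty": 0,"tz": 0,"yaw": 0.03},
    {"claw": 0,"tx": 0,"ty": 0,"tz": 0,"yaw": 0.03}
  ]
}}

```text
time: 7.7
eef_pos: [0.6643, -0.1444, 0.3107]
orientation: [2.176, -2.266, -0.0]
ft_force: [1.4, -0.5, -0.6]
finger_gap: 0.0137
```

```bash
python3 -c "
from h import *
st()"
```

```text
t7.70 pos [ 0.6643 -0.1444  0.3107] xang -92.30 F [ 1.4 -0.5 -0.6] M [-0.239 -0.065  0.656] gap 0.0137 q6 1.284
```

Request:
{"fn": "drive_tool", "kwargs": {
  "increments": [
    {"claw": 0,"tx": 0,"ty": 0,"tz": 0,"yaw": 0.03},
    {"claw": 0,"tx": 0,"ty": 0,"tz": 0,"yaw": 0.03},
    {"claw": 0,"tx": 0,"ty": 0,"tz": 0,"yaw": 0.03},
    {"claw": 0,"tx": 0,"ty": 0,"tz": 0,"yaw": 0.03},
    {"claw": 0,"tx": 0,"ty": 0,"tz": 0,"yaw": 0.03},
    {"claw": 0,"tx": 0,"ty": 0,"tz": 0,"yaw": 0.03},
    {"claw": 0,"tx": 0,"ty": 0,"tz": 0,"yaw": 0.03}
  ]
}}

```text
time: 8.28
eef_pos: [0.6643, -0.1443, 0.3107]
orientation: [-1.927, 2.481, 0.0]
ft_force: [0.6, -1.0, -0.8]
finger_gap: 0.0135
```

```bash
python3 -c "
from h import *
st()"
```

```text
t8.28 pos [ 0.6643 -0.1443  0.3107] xang -104.32 F [ 0.6 -1.  -0.8] M [-0.117 -0.07   0.778] gap 0.0135 q6 1.494
```

Mz is 0.78 N m and steady, consistent with about 0.36 rad past the bite, and the gap shows no slip. Releasing.

Request:
{"fn": "drive_tool", "kwargs": {
  "increments": [
    {"claw": 0,"tx": 0,"ty": 0,"tz": 0,"yaw": 0},
    {"claw": 0,"tx": 0,"ty": 0,"tz": 0,"yaw": 0},
    {"claw": 100,"tx": 0,"ty": 0,"tz": 0,"yaw": 0},
    {"claw": 100,"tx": 0,"ty": 0,"tz": 0,"yaw": 0},
    {"claw": 100,"tx": 0,"ty": 0,"tz": 0,"yaw": 0},
    {"claw": 100,"tx": 0,"ty": 0,"tz": 0,"yaw": 0},
    {"claw": 100,"tx": 0,"ty": 0,"tz": 0,"yaw": 0},
    {"claw": 100,"tx": 0,"ty": 0,"tz": 0,"yaw": 0}
  ]
}}

```text
time: 8.95
eef_pos: [0.6642, -0.1447, 0.3107]
orientation: [1.927, -2.481, -0.0]
ft_force: [-0.7, 0.2, -0.5]
finger_gap: 0.0492
```

Request:
{"fn": "drive_tool", "kwargs": {
  "increments": [
    {"claw": 100,"tx": 0,"ty": 0,"tz": 0,"yaw": 0},
    {"claw": 100,"tx": 0,"ty": 0,"tz": 0,"yaw": 0},
    {"claw": 100,"tx": 0,"ty": 0,"tz": 0,"yaw": 0},
    {"claw": 100,"tx": 0,"ty": 0,"tz": 0,"yaw": 0},
    {"claw": 100,"tx": 0,"ty": 0,"tz": 0,"yaw": 0},
    {"claw": 100,"tx": 0,"ty": 0,"tz": 0,"yaw": 0}
  ]
}}

```text
time: 9.45
eef_pos: [0.6642, -0.1447, 0.3107]
orientation: [-1.927, 2.481, 0.0]
ft_force: [0.0, 1.0, 0.3]
finger_gap: 0.0884
```

```bash
python3 -c "
from h import *
st()"
```

```text
t9.45 pos [ 0.6642 -0.1447  0.3107] xang -104.34 F [0.  1.  0.3] M [-0.012  0.123  0.009] gap 0.0884 q6 1.494
```

Request:
{"fn": "drive_tool", "kwargs": {
  "increments": [
    {"claw": 100,"tx": 0,"ty": 0,"tz": -10,"yaw": 0},
    {"claw": 100,"tx": 0,"ty": 0,"tz": -20,"yaw": 0},
    {"claw": 100,"tx": 0,"ty": 0,"tz": -25,"yaw": 0},
    {"claw": 100,"tx": 0,"ty": 0,"tz": -25,"yaw": 0},
    {"claw": 100,"tx": 0,"ty": 0,"tz": -20,"yaw": 0}
  ]
}}

```text
time: 9.87
eef_pos: [0.6641, -0.1446, 0.4138]
orientation: [-1.926, 2.48, -0.003]
ft_force: [0.8, 0.1, 0.7]
finger_gap: 0.0917
```

Request:
{"fn": "drive_tool", "kwargs": {
  "increments": [
    {"claw": 100,"tx": -35,"ty": -20,"tz": 0,"yaw": 0},
    {"claw": 100,"tx": -35,"ty": -20,"tz": 0,"yaw": 0},
    {"claw": 100,"tx": -35,"ty": -20,"tz": 0,"yaw": 0},
    {"claw": 100,"tx": -35,"ty": -20,"tz": 0,"yaw": 0},
    {"claw": 100,"tx": -35,"ty": -20,"tz": 0,"yaw": 0},
    {"claw": 100,"tx": -35,"ty": -10,"tz": 0,"yaw": 0},
    {"claw": 100,"tx": -35,"ty": 0,"tz": 0,"yaw": 0},
    {"claw": 100,"tx": -35,"ty": 0,"tz": 0,"yaw": 0}
  ]
}}

```text
time: 10.53
eef_pos: [0.8245, 0.0912, 0.3958]
orientation: [1.918, -2.472, -0.017]
ft_force: [1.7, 1.2, -3.1]
finger_gap: 0.0919
```

Request:
{"fn": "drive_tool", "kwargs": {
  "increments": [
    {"claw": 100,"tx": -35,"ty": 0,"tz": 0,"yaw": 0},
    {"claw": 100,"tx": -35,"ty": 0,"tz": 0,"yaw": 0},
    {"claw": 100,"tx": -35,"ty": 0,"tz": 0,"yaw": 0},
    {"claw": 100,"tx": -35,"ty": 0,"tz": 0,"yaw": 0},
    {"claw": 100,"tx": 0,"ty": 0,"tz": 0,"yaw": 0}
  ]
}}

```text
time: 10.95
eef_pos: [0.8096, 0.2238, 0.3916]
orientation: [-1.913, 2.441, -0.027]
ft_force: [-0.1, 0.2, 0.5]
finger_gap: 0.092
```

```bash
python3 -c "
from h import *
st()
from station import bot
c=bot.read_camera('top'); i=c['color'][:,:,::-1]; cv2.imwrite('pics/top3f.png',i)
cv2.imwrite('pics/top3.png',cv2.convertScaleAbs(cv2.resize(i[105:165,325:405],(640,480),interpolation=cv2.INTER_CUBIC),alpha=1.4))
"
```

```text
t10.95 pos [0.8096 0.2238 0.3916] xang -103.82 F [-0.1  0.2  0.5] M [0.014 0.199 0.022] gap 0.0920 q6 1.992
```

View pics/top3.png

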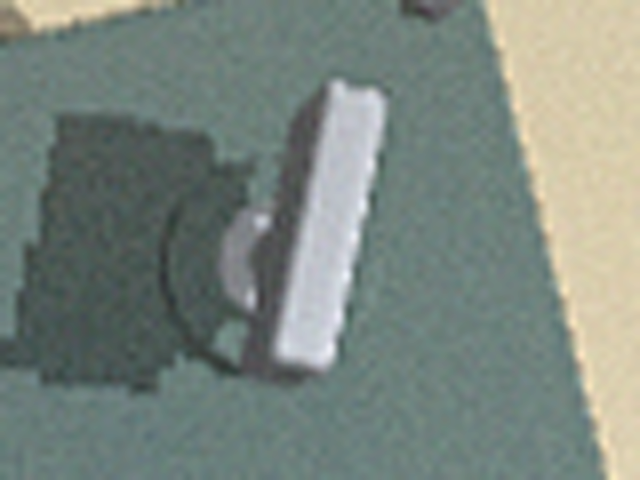

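View pics/top3f.png

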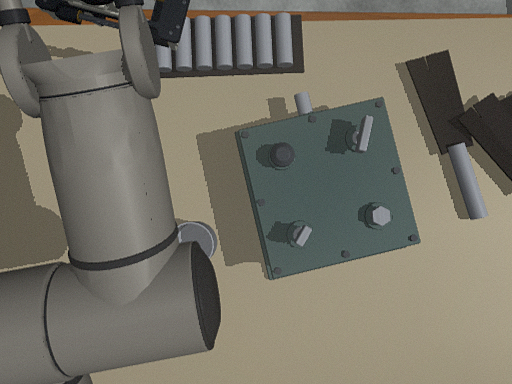

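The bar now stands at (357,118)–(371,150), clearly turned clockwise. The level plug at (299,234) looks unchanged. A numeric check follows.

Run:
```python
from h import *
t=dict(np.load("top0.npz"))
A=(np.array([(333,82),(384,95),(332,370),(278,358)])+.5)/8-.5+[325,105]
W=[ray(t,u,.1657) for u in A]
d=(W[0]+W[1]-W[2]-W[3]); print(np.degrees(np.arctan2(d[1],d[0])), "expect from tool", -104.34+90)
A0=(np.array([(225,130),(268,97),(435,322),(388,357)])+.5)/8-.5+[325,105]
W=[ray(t,u,.1657) for u in A0];d=(W[0]+W[1]-W[2]-W[3]); print(np.degrees(np.arctan2(d[1],d[0])))
a=cv2.imread("pics/top0.png",0);b=cv2.imread("pics/top3f.png",0)
for n,(x,y) in dict(level=(299,234),hexa=(378,215),cap=(282,155),filler=(363,135)).items():
    s=np.s_[y-16:y+16,x-16:x+16]; print(n,cv2.absdiff(a[s],b[s]).mean())
```

```text
-11.685973832564663 expect from tool -14.340000000000003
35.66175504129059
level 7.1279296875
hexa 7.607421875
cap 6.095703125
filler 26.939453125
```

```bash
python3 -c "
from station import bot
bot.close_job()"
```

```text
the job is handed in; nothing more can be done
```

The filler plug is snugged about 20° past its bite and released, and I handed the job in at about 11 s. I gripped the long-bar plug at 60 N, the gripper's maximum, and turned it clockwise.

- **Bite:** It bit after about 27–31° of free turning, when the torque jumped from about 0.04 to 0.59 N m. I turned on for about 19–22° more by the tool angle, ending at 0.78 N m. That agrees with about 0.35 rad past the bite, and there was no sign of slip in the jaws.
- **After letting go:** The gripper is clear of everything, with forces near zero.
- **Disagreement on the angle:** The top camera gives a total turn of about 47°, while the tool turned about 50°. The difference is probably corner-picking error in the picture plus a little give in the grip. Even taking the camera figure, the plug is about 0.28–0.35 rad past the bite, which is still well snug and not overtight.
- **Other plugs:** The level plug, hexagon plug and breather cap look unchanged; their picture differences are only at noise level.
- **Reach limit:** While backing away, the arm reached the edge of its range and the tool tilted slightly. It touched nothing.

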